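Hold back the herb mill's belt tensioner

ROBOT

A 6-joint arm with a two-finger parallel gripper is mounted at the origin on the work surface. World frame = base frame: x ahead of the robot, y to its left, z up, the work surface at z = 0. Lengths are in m, angles in degrees, forces in N, time in s.
With the tool pointing down it reaches from about 0.325 to 0.775 m from the base axis. Payload 9.3 kg.
Tool frame: the origin (TCP) lies at the very end of the fingers, on their centre line; the grasp point (between the pads) lies 19 mm behind it; z points along the fingers, y is the line along which they close (so a half turn about z gives the same grasp; the last joint's range is limited). The gripper opens to 85 mm and grips with 20 to 120 N. Pads are 22 mm wide; open, the fingers measure 114 mm over their backs; the gripper's body (76 mm by 85 mm) begins 54 mm behind the grasp point. The pads swing forward as they close: fully open they stand 13 mm farther back than shut.
Start: joints at [66.142, 14.817, 1.232, 76.415, 0, 81.257], TCP at [0.143, 0.531, 0.198] pointing down, gripper open.
Joint ranges: [-174.27, 174.27], [-52.1, 104.24], [-59.71, 78.15], [-110.17, 111.67], [-87.03, 83.33], [-180, 180]. Speed limits (degrees/s): [127.2, 127.2, 159.86, 180, 180, 180].

INTERFACE

Orientations are given as [roll, pitch, yaw] about the fixed x, y, z axes, in that order (R = Rz(yaw) Ry(pitch) Rx(roll)).
In Python, from station import get_state, camera, get_calibration, finish_job gives the robot as it stands.
- The arm moves only by the shell command python3 -m inch 'ROWS' [FORCE]. ROWS is a JSON object of lists of equal length, an entry for each row: "xyz": the shift along the tool's x, y, z in mm, a list of three; "rotation": the turn, a rotation vector about the tool's x, y, z in rad, a list of three; "grip": the opening, from 0 (shut) to 1 (fully open). In form: {"xyz": [[tx, ty, tz], ...], "rotation": [[rx, ry, rz], ...], "grip": [grip, ...]}. A call has 1 to 20 rows; each row shifts and turns the commanded pose from where the row before left it, along the tool's axes as they then stand; what a row does not reach is not made up. A row lasts 1/8 s, in which the tool goes at most 62.5 mm and 10.7 degrees, less where a joint would pass 70% of its speed; a pose out of reach is approached as far as the arm can. A call is refused whole if a number of a shift passes 62.5 or a number of a turn 0.188, either way. A call with a gripper value outside its range is refused whole. The fingers move at their own pace and stop on an object; FORCE is the grip in N (left out, the last holds). Time passes only in rows, so rows that do not move let the fingers close. It gives the time, the measured TCP pose, the force, the opening and the grip force at its end, in the units of the state.
- get_state(): the state, without advancing time (a new reading comes with each control period).
- camera(name): name is "scene" or "side" or "wrist"; returns the picture (480x640x3 uint8, blue, green, red); there is no depth.
- get_calibration(name): a dict with "K" (3x3 intrinsics, pixels), "k1" (the pictures are not rectified: a ray, as slopes to the right and down, at radius r is drawn at 1 + k1 r^2 times it, then the intrinsics apply), "R" (3x3) and "t" (3): a world point X has camera coordinates R X + t. Camera axes: x right, y down, z forward; pixel columns grow to the right and rows downward; lengths in m; the calibration is good to about 2 mm. A picture is of the moment at which its call begins: read the wrist's pose just before it. get_calibration takes no time and is no camera call; for the wrist camera it gives the pose at the moment of the call.
- finish_job(): hands the job in; it is judged then, once.
The state is a dict: "time_s": time; "q": joint angles; "joint_velocities": joint speeds; "tau": joint torques, N m; "ee_pos": TCP position; "orientation": TCP orientation; "wrist_force": force on the tool from outside, world axes, zero at the start; "ft_torque": the same for the moment, N m; "opening": finger opening in m; "grip_force": force on a finger pad.
Only numpy, scipy, OpenCV 4.12 (cv2) and the standard library are available. Lean on these libraries where they do the work, as an engineer would, in place of code of your own. Each camera call takes 0.05 s, during which the arm holds its last target. There are 200 camera calls.

TASK

The herb mill's drive belt is about to be fitted. Swing the stepped metal hasp up off its staple and right over to the far side of its hinge, so that the tensioner arm is free; then push the sprung arm by its black idler roller back well past the ratchet click and finish while still holding it there, held by the gripper and clear of the brass pawl rather than resting on it. Leave the jars, tools and other loose things where they are.

Things in the scene. Friction and masses are not known exactly. Their poses are not given: they have to be found in the camera images.
- drive: Fixed drive case of a herb mill: flat wooden case with dark deck, 320 (x) x 300 (y) x 45 mm high; origin at the centre of its underside, z up, yaw within 0.4. In all these texts x, y are in its frame and heights are above its deck, in mm. Two pulleys 30 high: radius 26 at (-115,-105), 42 at (105,-95). Pawl housing, 38 high, about (-95,55). Arm in the middle, hasp across it.
- hasp (a joint): Angle of the hasp, rad: 0 = shut on its staple, blocking the arm; grows as the free end swings up and over; 1.57 = plate upright; stop at 2.6, leaning open over the case's -y side. Starts between 0 and 0.2. Stiff hinge (0.045 N m): it stays where it is left. It counts as swung over above 1.7.
- hasp_hinge (a point): Point on the hasp's hinge axis, 36 above the deck at (30,-40). The axis is parallel to the case's x axis; the hasp swings about it from the +y side (shut) up and over to the -y side (open).
- hasp_grip (a point): Centre of the round cross bar at the hasp's free end: radius 6, 28 long, parallel to the hinge axis; at joint 0 it lies 90 to +y of the axis and 6 below it (30 above the deck). The hasp is a stepped steel strap 20 wide; the bar's ends stand out 4 on each side, so it can be pinched end to end, fingers closing along the case's x, and turns between the fingers as the hasp swings.
- tensioner (a joint): Angle of the arm, rad: 0 = at rest on its front stop, arm pointing from the pivot to the case's -x; grows as the roller goes to +y (clockwise from above); back stop at 0.70. Spring towards 0: 0.5 N m at 0, 1.2 at 0.70 (4 to 10 N at the roller). From 0.17 to 0.38 it also pushes the pawl aside (a few N more), which then clicks in behind it: let go, it rests at 0.38. Well past is above 0.50.
- pivot (a point): Point on the arm's vertical pivot axis, 51 above the deck at (80,0).
- swing_arm: The tensioner arm: steel bar 18 wide and 10 thick, 20 to 30 above the deck, with the idler roller standing on it near its free end, and a nose at the very end, 150 from the pivot, that passes the brass pawl. Origin on the pivot axis at deck height; its -x axis runs along the arm.
- idler (a point): Centre of the black idler roller, an upright cylinder of radius 16 standing 30 to 72 above the deck on the arm, 125 from the pivot axis; this point is 51 above the deck. It turns only with the arm.
- collar: Bystander: loose steel ring, 36 across, 14 high, lying on the deck.
- tin: Bystander: loose small round tin, 48 across, 26 high, on the deck.
- driver: Bystander: loose screwdriver on the table left of the case.
- jar_a: Bystander: loose glass jar, 64 across, 95 high, on the table right of the case.
- jar_b: Bystander: loose glass jar, 56 across, 80 high, on the table right of the case.
- bowl: Bystander: loose wooden bowl, 130 across, 50 high, on the table.
- spoon: Bystander: loose wooden spoon on the table.

How it is judged:
By the outcome, as a careful person would: the job done as asked, in the order asked, and still so for the second after the job is handed in, while the arm keeps its last pose, push and grip.
It also fails if it takes over 43 s, if anything falls off the work surface, if the arm or the gripper's body presses on something with over 40 N, if the wrist force passes 120 N, or if a joint passes its speed limit or range.

## Working session

There is one attempt and no reset: what is moved stays moved. The work goes in short steps, Python scripts to look and compute and a shell command to move; the robot and the scene stay as the last step left them, time stands still between calls to the robot, and variables do not carry over. Pictures are saved under pics/ and viewed, at most 13 in all, crops included, and the job is handed in when it is done.

```bash
mkdir -p pics; python3 - <<'E'
from station import *
import cv2
for n in("scene","side"):
    cv2.imwrite(f"pics/{n}0.png",camera(n)); c=get_calibration(n); print(n,c)
s=get_state();print(s)
E
```

```text
scene {'K': array([[503.53380694,   0.        , 318.14268339],
       [  0.        , 503.53380694, 245.01275001],
       [  0.        ,   0.        ,   1.        ]]), 'k1': -0.1015310128846913, 'R': array([[ 0.81699016,  0.5766507 ,  0.00102497],
       [ 0.36305912, -0.51299422, -0.77783353],
       [-0.44801245,  0.63585447, -0.62846953]]), 't': array([-0.43145749, -0.12300221,  1.6819929 ])}
side {'K': array([[436.56064423,   0.        , 321.05416271],
       [  0.        , 436.56064423, 239.13054732],
       [  0.        ,   0.        ,   1.        ]]), 'k1': 0.008996865988857437, 'R': array([[-0.99567402, -0.09286347,  0.00310175],
       [-0.04977747,  0.50492703, -0.86172554],
       [ 0.07845667, -0.85815213, -0.50736523]]), 't': array([0.49683791, 0.11347935, 1.00231391])}
{'time_s': 0.1, 'q': array([ 6.61429654e+01,  1.48459062e+01,  1.19550938e+00,  7.64157730e+01,
       -1.11538026e-03,  8.12554314e+01]), 'joint_velocities': array([ 0.04695261, -0.08474083,  0.22308167, -0.0556057 ,  0.12789578,
       -0.02004059]), 'tau': array([ 5.61370849e-03, -5.56696951e+01,  3.45067871e+01,  1.16265248e-02,
       -1.17569057e-04, -9.50709079e-06]), 'ee_pos': array([0.14329957, 0.53071132, 0.19775174]), 'orientation': array([-1.79934430e+02, -8.95736013e-03,  1.64887530e+02]), 'wrist_force': array([-0.60447186,  0.03925902,  0.05964457]), 'ft_torque': array([0.06413588, 0.04499983, 0.05226925]), 'grip_force': 0.0, 'opening': 0.08568201386519157}
```

View pics/scene0.png

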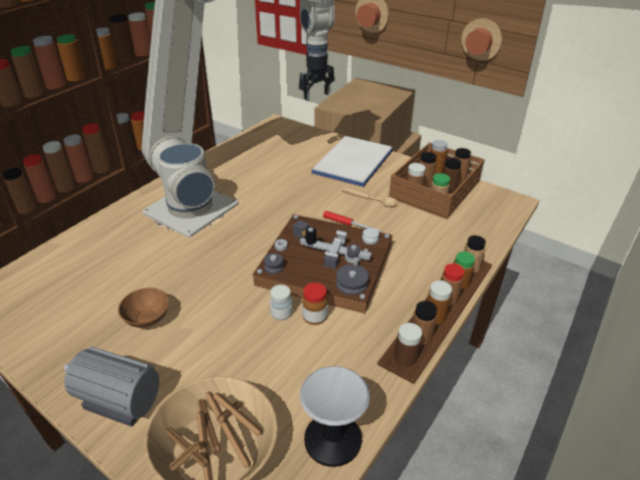

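View pics/side0.png

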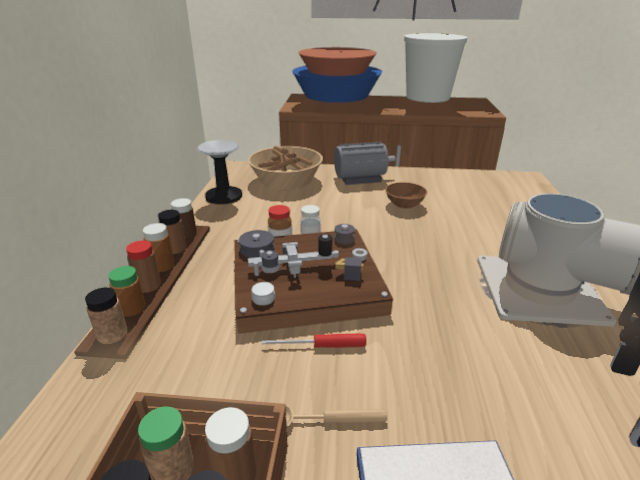

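Scene: the case spans about (255–392, 215–305), with the jars in front at (282,300) and (315,300). Side: the deck spans about (233–387, 230–320), idler at (325,243), hasp at (292,258). I'll zoom in on both.

```bash
python3 - <<'E'
import cv2
a=cv2.imread("pics/scene0.png")[200:320,245:405]; b=cv2.imread("pics/side0.png")[210:335,225:395]
cv2.imwrite("pics/zs.png",cv2.resize(a,None,fx=5,fy=5,interpolation=cv2.INTER_CUBIC))
cv2.imwrite("pics/zd.png",cv2.resize(b,None,fx=4.7,fy=4.7,interpolation=cv2.INTER_CUBIC))
E
```

```text
(no output)
```

View pics/zs.png

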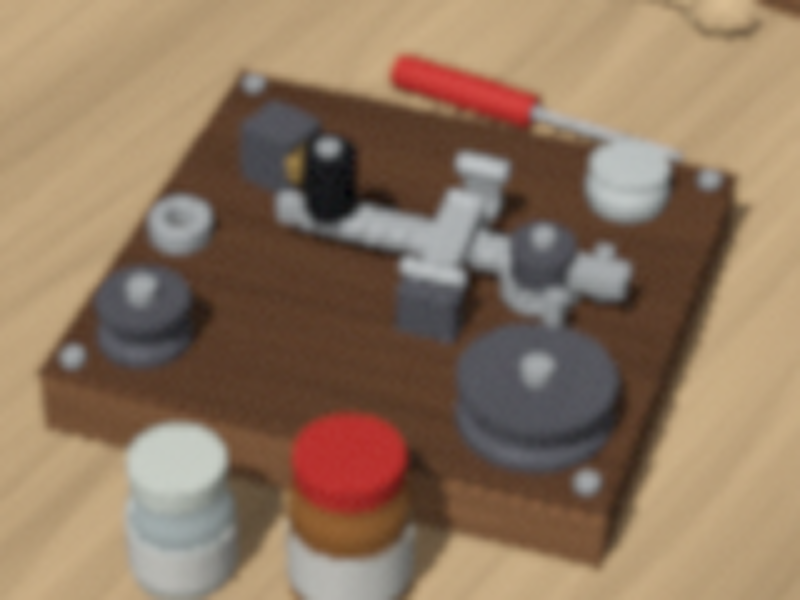

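View pics/zd.png

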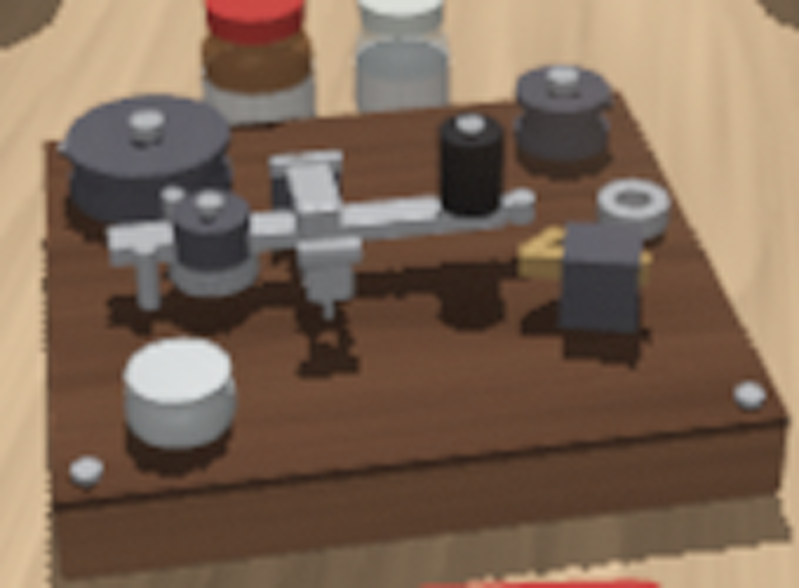

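The scene zoom shows the deck corners at (240,72), (735,178), (602,514) and (42,375), the idler top at (328,148) and the hasp bar at (483,163). The side zoom shows the corners at (55,508), (787,420), (620,95) and (45,145), the idler top at (470,124), the hasp bar at (330,250) and the pawl at (540,255).

```bash
cat > h.py <<'E'
from station import *
import cv2, numpy as np
from scipy.optimize import least_squares
def ray(n,px,c=None):
    c=c or get_calibration(n); d=np.array([c["k1"],0,0,0,0.])
    u=cv2.undistortPoints(np.array(px,float).reshape(-1,1,2),c["K"],d)[:,0]
    o=-c["R"].T@c["t"]; v=np.c_[u,np.ones(len(u))]@c["R"]
    return o,v/np.linalg.norm(v,axis=1)[:,None]
def onz(n,px,z,c=None):
    o,v=ray(n,px,c); return o+v*((z-o[2])/v[:,2])[:,None]
def tri(pa,pb,na="scene",nb="side"):
    A=np.zeros((3,3));b=np.zeros(3)
    for n,p in((na,pa),(nb,pb)):
        o,v=ray(n,[p]);P=np.eye(3)-np.outer(v[0],v[0]);A+=P;b+=P@o
    return np.linalg.solve(A,b)
S=lambda p:np.array(p)/5+[245-.4,200-.4]
D=lambda p:np.array(p)/4.7+[225-.4,210-.4]
E
python3 - <<'E'
from h import *
mod=np.array([[-160,150],[160,150],[160,-150],[-160,-150]])/1000
a=onz("scene",S([(240,72),(735,178),(602,514),(42,375)]),.045)[:,:2]
b=onz("side",D([(787,420),(55,508),(45,145),(620,95)]),.045)[:,:2]
def pose(p,m): c,s=np.cos(p[2]),np.sin(p[2]); return m@np.array([[c,s],[-s,c]])+p[:2]
for t in (a,b,np.r_[a,b]):
    m=np.tile(mod,(len(t)//4,1)); f=least_squares(lambda p:(pose(p,m)-t).ravel(),[.5,0,0]); print(f.x.round(4),(f.fun*1000).round(1))
p=f.x
for nm,x,y in((s,S(q),D(r)) for s,q,r in(("idlertop",(328,148),(470,124)),("bar",(483,163),(330,250)))):
    w=tri(x,y); c,s_=np.cos(p[2]),np.sin(p[2]); l=np.array([[c,s_],[-s_,c]])@(w[:2]-p[:2]); print(nm,w.round(4),(l*1000).round(1),(w[2]*1000-45).round(1))
for x,y in((30,50),(30,-40),(80,0),(-45,0)): print(x,y,pose(p,np.array([[x,y]])/1000).round(4))
E
```

```text
[0.5366 0.0232 0.275 ] [-0.5  0.1  1.   3.   2.9 -0.6 -3.4 -2.5]
[0.5323 0.03   0.2758] [-3.4  2.1  1.9  1.7  2.4 -0.8 -0.9 -2.9]
[0.5344 0.0266 0.2754] [-2.7  3.4 -1.2  6.4  0.8  2.9 -5.4  0.8 -1.2 -1.2  4.1 -1.7  4.5 -4.3
  1.1 -6.3]
idlertop [0.4908 0.0134 0.1189] [-45.6  -0.9] 73.9
bar [0.5484 0.0834 0.0901] [28.9 50.8] 45.1
30 50 [[0.5497 0.0829]]
30 -40 [[ 0.5742 -0.0037]]
80 0 [[0.6114 0.0484]]
-45 0 [[0.4911 0.0144]]
```

```bash
python3 -m inch '{"xyz":[[0,0,0],[0,0,0],[0,0,0],[0,0,0],[0,0,0],[0,0,0],[-45,22.4,0],[-45,22.4,0],[-45,22.4,0],[-45,22.4,0],[-45,22.4,0],[-45,22.4,0],[-45,22.4,0],[-45,22.4,0],[-45,22.4,0],[-45,22.4,0],[-45,22.4,0],[-45,22.4,0],[0,0,0]],"rotation":[[0,0,0.172],[0,0,0.172],[0,0,0.172],[0,0,0.172],[0,0,0.172],[0,0,0.172],[0,0,0],[0,0,0],[0,0,0],[0,0,0],[0,0,0],[0,0,0],[0,0,0],[0,0,0],[0,0,0],[0,0,0],[0,0,0],[0,0,0],[0,0,0]],"grip":[1,1,1,1,1,1,1,1,1,1,1,1,1,1,1,1,1,1,1]}'
python3 - <<'E'
from h import *
c=get_calibration("wrist"); im=camera("wrist"); cv2.imwrite("pics/w1.png",im); cv2.imwrite("pics/side1.png",camera("side"))
np.save("w1.npy",c,allow_pickle=True)
s=get_state();print(s["ee_pos"],s["orientation"],s["wrist_force"])
E
```

```text
time_s: 2.48
ee_pos: [0.5504, 0.0817, 0.197]
orientation: [-179.9, -0.0, 105.5]
wrist_force: [0.2, 0.6, -0.5]
opening: 0.0852
grip_force: 0.0
[0.54850587 0.08394228 0.19762548] [-1.79918272e+02 -3.59223052e-02  1.05688158e+02] [-0.82829938 -0.16456138 -0.07644877]
```

View pics/w1.png

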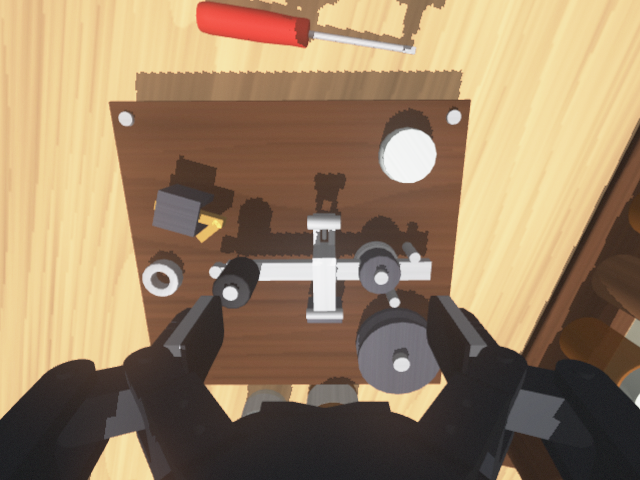

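Wrist: the deck's far corners are at (110,102) and (469,100), the bar runs from (307,222) to (341,222), the hinge is at (324,315), the idler cap at (230,293), the nose at (215,272) and the pawl at (210,228).

```bash
python3 - <<'E'
from h import *
c=np.load("w1.npy",allow_pickle=True).item()
def loc(w,p=(.5344,.0266,.2754)):
    C,S_=np.cos(p[2]),np.sin(p[2]); return ((w[:,:2]-p[:2])@np.array([[C,-S_],[S_,C]])*1000).round(1)
k=onz("wrist",[(110,102),(469,100)],.045,c); print("corners",loc(k),np.arctan2(*(k[1]-k[0])[1::-1]))
for z in(.081,.087,.093): print(z,"bar",loc(onz("wrist",[(307,222),(341,222),(324,222)],z,c)).tolist())
print("hinge",loc(onz("wrist",[(324,315)],.083,c)),"idlercap",loc(onz("wrist",[(230,293)],.119,c)),"tcp",loc(get_state()["ee_pos"][None]))
E
```

```text
corners [[-158.9  147.3]
 [ 157.4  147.9]] 0.27741100597758717
0.081 bar [[14.9, 46.9], [44.4, 46.8], [29.6, 46.8]]
0.087 bar [[15.3, 48.4], [44.1, 48.3], [29.7, 48.4]]
0.093 bar [[15.6, 50.0], [43.8, 49.9], [29.7, 49.9]]
hinge [[ 29.3 -42.2]] idlercap [[-45.7  -1.9]] tcp [[29.2 51.3]]
```

```bash
python3 -m inch '{"xyz":[[-2.5,0,10],[0,0,30],[0,0,30],[0,0,30],[0,0,20],[0,0,10],[0,0,0],[0,0,0],[0,0,0],[0,0,0],[0,0,0],[0,0,0],[0,0,0]],"rotation":[[0,0,0],[0,0,0],[0,0,0],[0,0,0],[0,0,0],[0,0,0],[0,0,0],[0,0,0],[0,0,0],[0,0,0],[0,0,0],[0,0,0],[0,0,0]],"grip":[0.6,0.6,0.6,0.6,0.6,0.6,0.6,0.6,0.15,0.15,0.15,0.15,0.15]}' 25
python3 - <<'E'
from h import *
im=camera("wrist"); cv2.imwrite("pics/w2.png",im)
s=get_state();print(s["ee_pos"],s["wrist_force"],s["opening"],s["grip_force"])
E
```

```text
time_s: 4.2
ee_pos: [0.5494, 0.0818, 0.0683]
orientation: [-180.0, -0.0, 105.8]
wrist_force: [0.0, -0.1, -0.2]
opening: 0.0131
grip_force: 0.0
[0.54942626 0.08183394 0.068245  ] [-0.13868693  0.68472316  0.09667162] 0.012776171028706642 0.0
```

View pics/w2.png

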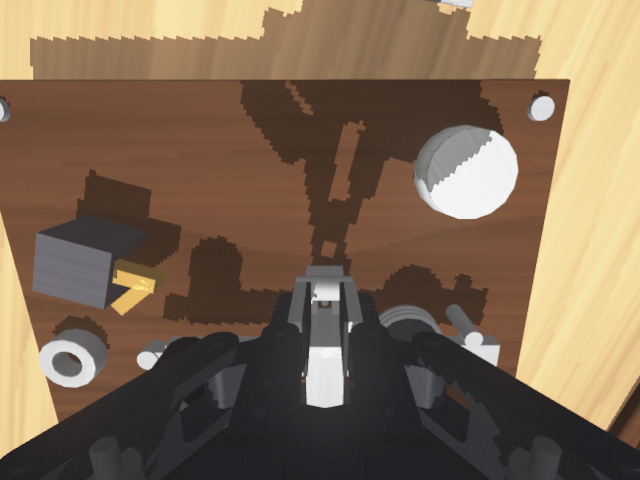

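The opening went right down to the commanded 12.8 mm, so the bar isn't between the pads. In the picture the fingertips straddle the strap around (325,300). I'll check this from the side.

```bash
python3 - <<'E'
from h import *
def proj(n,X):
    c=get_calibration(n); return cv2.projectPoints(np.array(X,float),cv2.Rodrigues(c["R"])[0],c["t"],c["K"],np.array([c["k1"],0,0,0,0.]))[0][:,0].round(0)
t=get_state()["ee_pos"]; print(proj("wrist",[t,t+[0,0,.019]]),proj("side",[t,t+[0,0,.019]]),proj("scene",[t]))
a=camera("side")[200:300,250:370]; b=camera("scene")[190:290,270:390]
cv2.imwrite("pics/sd2.png",cv2.resize(np.hstack([a,b]),(800,333),interpolation=cv2.INTER_CUBIC))
E
```

```text
[[324. 272.]
 [324. 287.]] [[294. 271.]
 [294. 264.]] [[341. 239.]]
```

View pics/sd2.png

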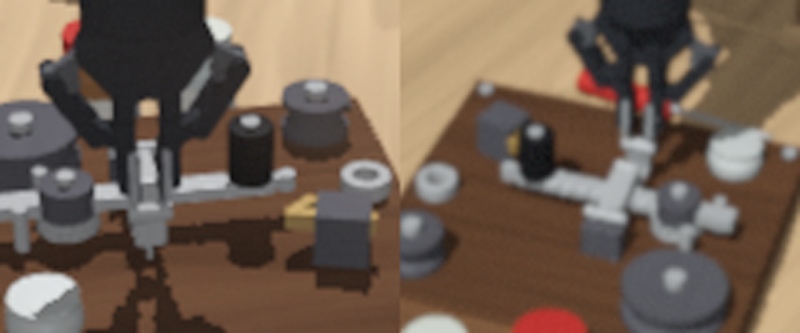

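```bash
python3 -m inch '{"xyz":[[0,0,0],[0,0,0],[0,0,0],[0,0,0]],"rotation":[[0,0,0],[0,0,0],[0,0,0],[0,0,0]],"grip":[0.6,0.6,0.6,0.6]}' 25
python3 - <<'E'
from h import *
r=lambda im,s:cv2.resize(im,s,interpolation=cv2.INTER_CUBIC)
b=camera("wrist"); a=cv2.imread("pics/w2.png"); s=camera("side")
cv2.imwrite("pics/cmp3.png",np.vstack([np.hstack([r(a[250:410,250:400],(400,300)),r(b[250:410,250:400],(400,300))]),np.hstack([r(s[230:290,260:340],(400,300)),r(camera("scene")[205:265,300:380],(400,300))])]))
E
```

```text
time_s: 4.85
ee_pos: [0.5494, 0.0818, 0.0683]
orientation: [180.0, 0.0, 105.8]
wrist_force: [0.2, -0.3, 0.4]
opening: 0.0512
grip_force: 0.0
```

View pics/cmp3.png

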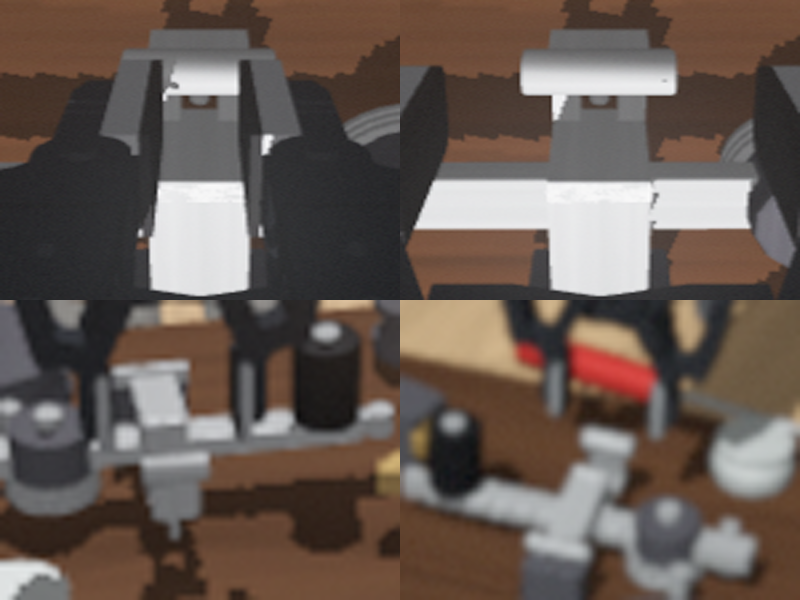

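The bar is at wrist pixel (324,289). The pad tips appear at side (281,259) and (309,258), and at scene (331,227) and (352,232), about 10 px above where the TCP projects. I'll triangulate the tips.

```bash
python3 - <<'E'
from h import *
print(get_state()["ee_pos"])
print(tri((341.3,230),(295,258.5)).round(4))
print(tri((331,227.4),(309,258)).round(4), tri((351.6,232.4),(281,259)).round(4))
# bar in same pics: scene crop bar (607,440)-> ; side bar (180,462)
print("bar",tri((300+207/5,205+140/5),(260+180/5,230+160/5)).round(4))
c=get_calibration("wrist");print((-c["R"].T@c["t"]).round(3), onz("wrist",[(324,289)],.083))
E
```

```text
[0.54943112 0.08183201 0.06829623]
[0.5487 0.0817 0.0996]
[0.5187 0.0755 0.0991] [0.5783 0.0881 0.1003]
bar [0.5482 0.081  0.0897]
[0.53  0.152 0.244] [[0.55008945 0.07867326 0.083     ]]
```

```bash
python3 -m inch '{"xyz":[[0,0,6],[0,0,6],[0,0,0],[0,0,0],[0,0,0],[0,0,0],[0,0,0]],"rotation":[[0,0,0],[0,0,0],[0,0,0],[0,0,0],[0,0,0],[0,0,0],[0,0,0]],"grip":[0.6,0.6,0.6,0.2,0.2,0.2,0.2]}' 25
```

```text
time_s: 5.88
ee_pos: [0.5492, 0.0818, 0.0563]
orientation: [-180.0, -0.0, 105.8]
wrist_force: [-2.5, -0.8, -0.2]
opening: 0.0261
grip_force: 24.7
```

The bar is pinched, but only at the very tips, so the tips sit higher than the reported TCP. I'll regrip a little deeper.

```bash
python3 -m inch '{"xyz":[[0,0,0],[0,0,0],[0,0,4],[0,0,4],[0,0,0],[0,0,0],[0,0,0],[0,0,0]],"rotation":[[0,0,0],[0,0,0],[0,0,0],[0,0,0],[0,0,0],[0,0,0],[0,0,0],[0,0,0]],"grip":[0.55,0.55,0.55,0.55,0.55,0.2,0.2,0.2]}' 30
python3 - <<'E'
from h import *
a=camera("side")[230:290,260:340];b=camera("scene")[205:265,300:380]
cv2.imwrite("pics/g4.png",cv2.resize(np.hstack([a,b]),(800,300),interpolation=cv2.INTER_CUBIC))
E
```

```text
time_s: 6.88
ee_pos: [0.5492, 0.0818, 0.0482]
orientation: [-180.0, -0.0, 105.8]
wrist_force: [-1.2, 0.1, -2.0]
opening: 0.0269
grip_force: 32.0
```

View pics/g4.png

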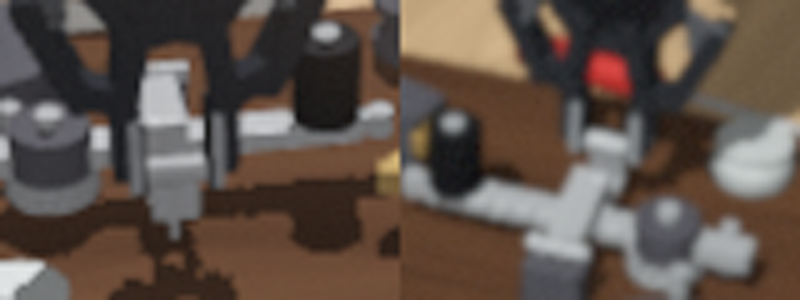

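The pads now straddle the bar ends well in both views. I'll swing the first half of the arc.

```bash
python3 -m inch '{"xyz":[[-1.6,0,-11.6],[-3.1,0,-11.3],[-4.5,0,-10.8],[-5.9,0,-10.1],[-7.1,0,-9.3],[-8.3,0,-8.3],[-9.3,0,-7.1],[-10.1,0,-5.9],[0,0,0]],"rotation":[[0,0,0],[0,0,0],[0,0,0],[0,0,0],[0,0,0],[0,0,0],[0,0,0],[0,0,0],[0,0,0]],"grip":[0.2,0.2,0.2,0.2,0.2,0.2,0.2,0.2,0.2]}' 30
```

```text
time_s: 8.1
ee_pos: [0.5632, 0.033, 0.1233]
orientation: [180.0, 0.0, 105.7]
wrist_force: [-5.1, 0.3, 0.8]
opening: 0.0268
grip_force: 30.2
```

```bash
python3 -m inch '{"xyz":[[-10.8,0,-4.5],[-11.3,0,-3.1],[-11.6,0,-1.6],[-11.7,0,0],[-11.6,0,1.4],[-11.3,0,2.9],[-10.9,0,4.4],[-10.2,0,5.8],[0,0,0]],"rotation":[[0,0,0],[0,0,0],[0,0,0],[0,0,0],[0,0,0],[0,0,0],[0,0,0],[0,0,0],[0,0,0]],"grip":[0.2,0.2,0.2,0.2,0.2,0.2,0.2,0.2,0.2]}' 30
python3 - <<'E'
from h import *
cv2.imwrite("pics/side5.png",camera("side"));cv2.imwrite("pics/scene5.png",camera("scene"))
E
```

```text
time_s: 9.22
ee_pos: [0.5883, -0.055, 0.1185]
orientation: [179.9, 0.2, 105.6]
wrist_force: [-4.3, -4.0, 7.2]
opening: 0.0269
grip_force: 29.0
```

```bash
python3 -m inch '{"xyz":[[0,0,0],[0,0,0],[0,0,0],[0,0,-15],[0,0,-30],[0,0,-30],[23,-18.8,0],[23,-18.8,0],[23,-18.8,0],[23,-18.8,0],[0,0,0],[0,0,0],[0,0,0],[0,0,0],[0,0,0],[0,0,0],[0,0,0],[0,0,0],[0,0,0],[0,0,0]],"rotation":[[0,0,0],[0,0,0],[0,0,0],[0,0,0],[0,0,0],[0,0,0],[0,0,0],[0,0,0],[0,0,0],[0,0,0],[0,0,-0.1745],[0,0,-0.1745],[0,0,-0.1745],[0,0,-0.1745],[0,0,-0.1745],[0,0,-0.1745],[0,0,-0.1745],[0,0,-0.1745],[0,0,-0.1745],[0,0,0]],"grip":[0.55,0.55,0.55,0.55,0.55,0.55,0.7,0.7,0.7,0.7,0.7,0.7,0.7,0.7,0.7,0.7,0.7,0.7,0.7,0.7]}'
python3 - <<'E'
from h import *
np.save("w6.npy",get_calibration("wrist"),allow_pickle=True); w=camera("wrist"); a=camera("side")[200:300,240:373]
cv2.imwrite("pics/m6.png",np.hstack([cv2.resize(w,(400,300)),cv2.resize(a,(400,300),interpolation=cv2.INTER_CUBIC)]))
p=(.5344,.0266,.2754);C,S_=np.cos(p[2]),np.sin(p[2]);s=get_state();e=s["ee_pos"]
print(((e[:2]-p[:2])@np.array([[C,-S_],[S_,C]])*1000).round(1),e,s["q"],s["orientation"])
c=np.load("w1.npy",allow_pickle=True).item()
w=onz("wrist",[(222,225),(200,228)],.072,c);print("pawl",((w[:,:2]-p[:2])@np.array([[C,-S_],[S_,C]])*1000).round(0))
E
```

```text
time_s: 11.82
ee_pos: [0.4902, 0.0159, 0.1933]
orientation: [-180.0, 0.1, -164.3]
wrist_force: [-0.4, 0.4, 0.9]
opening: 0.0599
grip_force: 0.0
[-45.6   1.8] [0.49006188 0.01594408 0.19297652] [-7.95437611e+00  9.05133169e+00 -7.08219135e+00  7.38221833e+01
  1.33770710e-03 -2.34687281e+01] [-1.79983587e+02  4.11623289e-02 -1.64485642e+02]
pawl [[-62.  42.]
 [-82.  39.]]
```

View pics/m6.png

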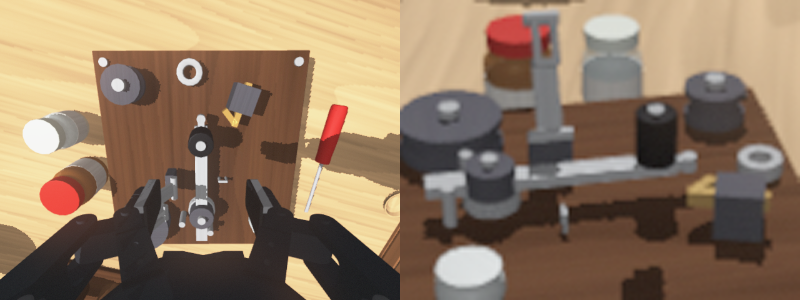

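The hasp now stands open and leans back (bar at (545,18) in the right half). The roller cap is on the tool line, and the pawl tip is near case (-62,42).

```bash
python3 - <<'E'
from h import *
p=(.5344,.0266,.2754);C,S_=np.cos(p[2]),np.sin(p[2]);R=np.array([[C,S_],[-S_,C]])
o,v=ray("side",[(240+145/3,200+18/3)]);o2=np.r_[R@(o[:2]-p[:2]),o[2]];v2=np.r_[R@v[0,:2],v[0,2]];t=(.03-o2[0])/v2[0];print("bar",o2+t*v2)
w=cv2.imread("pics/m6.png")
E
python3 -m inch '{"xyz":[[-4.6,-3,17],[0,0,25],[0,0,25],[0,0,25],[0,0,20],[0,0,15],[0,0,10],[0,0,0],[0,0,0],[0,0,0],[0,0,0],[0,0,0]],"rotation":[[0,0,0],[0,0,0],[0,0,0],[0,0,0],[0,0,0],[0,0,0],[0,0,0],[0,0,0],[0,0,0],[0,0,0],[0,0,0],[0,0,0]],"grip":[0.58,0.58,0.58,0.58,0.58,0.58,0.58,0.58,0.25,0.25,0.25,0.25]}' 50
```

```text
bar [ 0.03       -0.01962902  0.19061622]
time_s: 13.42
ee_pos: [0.4956, 0.0142, 0.0561]
orientation: [-180.0, 0.1, -164.3]
wrist_force: [-1.1, 0.6, 6.5]
opening: 0.0304
grip_force: 49.4
```

```bash
python3 -m inch '{"xyz":[[-0.2,7.25,0],[-0.2,7.25,0],[-0.2,7.25,0],[-0.2,7.25,0],[-0.2,7.25,0],[0,0,0]],"rotation":[[0,0,0.06],[0,0,0.06],[0,0,0.06],[0,0,0.06],[0,0,0.06],[0,0,0]],"grip":[0.25,0.25,0.25,0.25,0.25,0.25]}' 60
python3 - <<'E'
from h import *
p=(.5344,.0266,.2754);C,S_=np.cos(p[2]),np.sin(p[2])
X=[*(np.array([[C,-S_],[S_,C]])@[.03,-.092]+p[:2]),.155];n="side"
c=get_calibration(n);print(cv2.projectPoints(np.array([X]),cv2.Rodrigues(c["R"])[0],c["t"],c["K"],np.array([c["k1"],0,0,0,0.]))[0])
E
```

```text
time_s: 14.18
ee_pos: [0.491, 0.0497, 0.0562]
orientation: [-179.9, 0.1, 178.5]
wrist_force: [-0.5, -4.1, 7.1]
opening: 0.0308
grip_force: 59.3
[[[285.20063658 206.24474709]]]
```

```bash
python3 -m inch '{"xyz":[[-0.2,7.25,0],[-0.2,7.25,0],[-0.2,7.25,0],[-0.2,7.25,0],[-0.2,7.25,0],[0,0,0],[0,0,0]],"rotation":[[0,0,0.06],[0,0,0.06],[0,0,0.06],[0,0,0.06],[0,0,0.06],[0,0,0],[0,0,0]],"grip":[0.25,0.25,0.25,0.25,0.25,0.25,0.25]}' 60
python3 - <<'E'
from h import *
w=camera("wrist"); a=camera("side")[200:300,240:373]
cv2.imwrite("pics/m7.png",np.hstack([cv2.resize(w,(400,300)),cv2.resize(a,(400,300),interpolation=cv2.INTER_CUBIC)]))
p=(.5344,.0266,.2754);C,S_=np.cos(p[2]),np.sin(p[2]);e=get_state()["ee_pos"]
l=(e[:2]-p[:2])@np.array([[C,-S_],[S_,C]])*1000-[0,-1.3]; print(l,"theta",np.arctan2(l[1],80-l[0]),np.hypot(l[1],80-l[0]))
E
```

```text
time_s: 15.05
ee_pos: [0.497, 0.0847, 0.0562]
orientation: [-179.9, 0.1, 161.3]
wrist_force: [-2.8, -6.3, 7.5]
opening: 0.0304
grip_force: 59.5
[-20.21208825  67.35545293] theta 0.5917747068829357 120.74443950599813
```

View pics/m7.png

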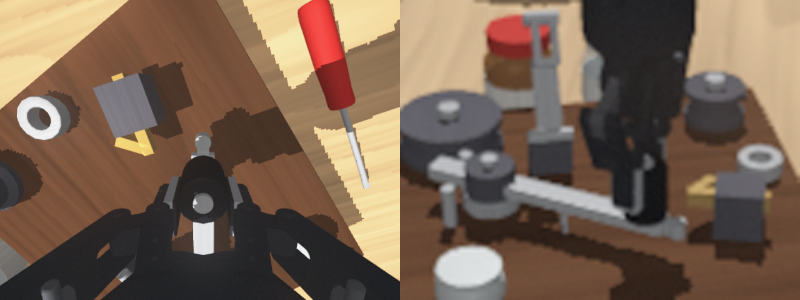

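The roller sits between the pads at (203,203), with the arm at about 0.59 rad. The nose at (203,143) is past the pawl at (135,140) and clear of it. The hasp is still open, and the collar, tin, driver and jars haven't moved.

```bash
python3 -c "
from station import *
print(finish_job())"
```

```text
the job is handed in; nothing more can be done
None
```

The job is handed in at about 15 s: the hasp is swung over to about 2.2 rad, and the gripper is holding the tensioner at about 0.59 rad, past and clear of the pawl, with the loose things I could see left undisturbed.

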